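# Check a washed filter frame with a triangle square

## Robot

A 7-joint arm with a two-finger parallel gripper is mounted at the origin on the work surface. World frame = base frame: x ahead of the robot, y to its left, z up, the work surface at z = 0. Lengths are in m, angles in rad, forces in N, time in s.
With the tool pointing down it reaches from about 0.425 to 0.925 m from the base axis. Payload 6.8 kg.
Tool frame: the origin (TCP) lies on the front face of the gripper's body, between the roots of the fingers; the fingertips stand 73 mm ahead of it and the grasp point (between the pads) lies 54 mm ahead of it (env.nose_length is the distance from the TCP to the fingertips, in m); z points along the fingers, y is the line along which they close (so a half turn about z gives the same grasp; the last joint's range is limited). The gripper opens to 85 mm and grips with 20 to 120 N. Pads are 22 mm wide; open, the fingers measure 114 mm over their backs; the gripper's body (76 mm by 85 mm) begins 54 mm behind the grasp point. The pads swing forward as they close: fully open they stand 13 mm farther back than shut.
Start: joints at [1.096, 0.477, 0.022, 1.555, -0.011, 1.109, -0.083], TCP at [0.242, -0.63, 0.304] pointing down, gripper open.
Joint ranges: [-2.96, 2.96], [-0.34, 2.1], [-1.41, 1.46], [0.24, 2.44], [-1.37, 4.51], [0.17, 1.92], [-2.96, 2.96]. Speed limits (rad/s): [2.39, 2.39, 3.14, 3.14, 3.14, 3.14, 3.14].

## Interface

Orientations are given as a unit quaternion [w, x, y, z].
In Python, from cell import env, kin, camera, calibration, job gives the robot as it stands. The module is installed in compiled form; this text tells all that it offers. Calls block until the motion is done:
- env.reach(position, orientation): joint-space move of the TCP to a pose.
- env.movel(position, velocity=0.15, rot=None, stop_force=None): straight line of the TCP; rot=None keeps the orientation; velocity is the mean speed in m/s. With stop_force (N) it stops when the force on the tool has changed by that much, and returns True; else False.
- env.goto_joints(angles): joint-space move.
- env.grip(opening, f_grip=None): finger opening in m; f_grip is the grip in N (None keeps the last); returns when the fingers have stopped.
- env.dwell(seconds).
- kin.inverse_kinematics(position, orientation): joint angles nearest the present ones, or None.
- env.get_state(): the state.
- camera(name): name is "side" or "top" or "wrist"; returns (picture, depth): 420x560x3 uint8, blue, green, red; 420x560 float32, m along the optical axis (not along the pixel's ray), 0 where there is no reading.
- calibration(name): a dict with "fx", "fy", "cx", "cy" (pixels), "rvec" (rotation vector, rad) and "tvec" (3), from world to camera coordinates, as OpenCV has them. Camera axes: x right, y down, z forward; pixel columns grow to the right and rows downward; lengths in m; the calibration is good to about 2 mm. A picture is of the moment at which its call begins: read the wrist's pose just before it. calibration takes no time and is no camera call; for the wrist camera it gives the pose at the moment of the call.
A pose or a line that the arm cannot do raises env.PlanningError and nothing moves.
- job.job_done(): hands the job in; it is judged then, once.
The state is a dict: "time": time; "qpos": joint angles; "joint_velocities": joint speeds; "joint_torque": joint torques, N m; "tcp_pos": TCP position; "orientation": TCP orientation; "force": force on the tool from outside, world axes, zero at the start; "torque": the same for the moment, N m; "opening": finger opening in m; "gripper_force": force on a finger pad.
Only numpy, scipy, OpenCV 4.12 (cv2) and the standard library are available. Lean on these libraries where they do the work, as an engineer would, in place of code of your own. Each camera call takes 0.05 s, during which the arm holds its last target. There are 200 camera calls.

## Task

The washed pleated filter is draining on its sloping stand; lay the aluminium triangle square on it to check that the frame is still square. Hook the square's thick fence over the frame's upper edge so that it sits flush against that edge along its whole length, with the plate flat on the face of the frame and the square's straight leg in line with the frame's left side edge (left as seen from the robot). Set it down in place rather than dropping it, let go, and leave the filter, canister, brush and bottle where they are.

Things in the scene. Friction and masses are not known exactly. Their poses are not given: they have to be found in the camera images.
- square: Small aluminium triangle square, 0.17 kg: a fence bar 140 x 10 x 22 mm with a 4 mm right-angled plate growing from mid thickness. Origin: middle of the fence's inner face. The fence fills x 0..10, y -70..70, z -11..11 mm; the plate lies on the -x side, z -2..2. Starts loose on the counter, +z up, plate dipping 4 degrees to its tip. Rightly placed, its axes are parallel to the filter's.
- fence_grip (a point): Top of the square's fence, mid width: x 5, y 10, z 11 mm in the square's frame, axes the same. The fence can be gripped here across its 10 mm width (along x). Beside it the plate has an open window, from the fence's inner face to 45 mm or more from it for y -1 to 21 mm. With the square lying on the filter the fence's top stands 13 mm above the face. Centre of mass about x -25, y 10 mm.
- fence_left (a point): Point on the fence's inner face, which goes against the filter's upper edge: x 0, y 65, z -6 mm in the square's frame (the end at the straight leg).
- fence_right (a point): The same at the fence's other end: x 0, y -65, z -6 mm in the square's frame.
- leg_tip (a point): Underside of the square's straight leg near its tip: x -135, y 62, z -2 mm in the square's frame. The leg is a plate bar 16 mm wide, y 54 to 70, from the fence to x -140; its outer edge y = 70 is square to the fence. The plate's sloping side, a bar 20 mm wide, has its outer edge from x -140, y 54 to x -16, y -70.
- filter: Loose square pleated filter, 0.4 kg: grey frame 190 x 190 x 40 mm, bars 20 mm wide, paper pleats 4 mm below the frame's face. Lies on the stand's 30 degree slope, which rises away from the robot, against its bottom lip. Origin: centre of the underside. +x up the slope, +y to the frame's left side seen from the robot, +z out of the face. Upper edge x 95, left edge y 95, face z 40 mm.
- filter_top (a point): Middle of the filter's upper edge, at the corner of edge and face: x 95, y 0, z 40 mm in the filter's frame, axes the same. When the square is rightly placed its origin lies at x 0, y 25, z 2 mm from here.
- stand: Fixed stainless draining stand, 250 x 220 mm drip tray 12 mm high, sheet sloping at 30 degrees, 190 mm wide, with a lip 20 mm high at the lower edge that stops the filter. Space behind the filter's upper edge is open. Origin: centre of the tray's underside on the counter; the slope rises along +x.
- canister: Purple plastic dust canister with grey lid and bail handle, 118 mm across, 210 mm high, standing loose to the left; origin at the centre of its base. Leave alone.
- brush: Bamboo-handled detail brush, 177 mm long, lying loose on its side at the far right; origin near the middle of its underside. Leave alone.
- bottle: White cleaner bottle, 68 mm across, 190 mm high, standing loose to the left; origin at the centre of its base. Leave alone.
Things that resemble listed ones, but are neither listed nor needed, are in the scene too. What is meant by the square is not black or green, and is the smaller of those in its own colour.

How it is judged:
On the way:
1. the square is brought to its place at the filter's upper edge while still held in the gripper (within about 8 mm above the face), not dropped (contact force between the fingers and square above 0.5 N and x of square in the frame of filter_top between -0.02 and 0.03 m and y of square in the frame of filter_top between -0.01 and 0.06 m and z of square in the frame of filter_top between -0.005 and 0.01 m), for 0.1 s.
At the end, for the whole second after the job is handed in: The square lies released and at rest on the filter: both ends of its fence within 2 mm of the frame's upper edge, the plate flat on the face (within 2 degrees and about 2 mm), the leg's outer edge within 6 mm of the frame's left side edge; the filter has moved less than 10 mm (x of fence_left in the frame of filter_top between -0.002 and 0.002 m and x of fence_right in the frame of filter_top between -0.002 and 0.002 m and z of leg_tip in the frame of filter_top between -0.002 and 0.0025 m and z of square in the frame of filter_top between 0 and 0.0045 m and y of square in the frame of filter_top between 0.019 and 0.031 m and angle between the z axis of square and the z axis of filter, either way round below 0.035 rad and linear speed of each of square, filter below 0.01 m/s and angular speed of square below 0.1 rad/s and distance of filter from where it was at the start of the episode below 0.01 m); the robot touches nothing.
It fails at once if the filter is shoved more than 15 mm out of its place (distance of filter from where it was at the start of the episode above 0.015 m).
It fails at once if the canister is knocked or moved more than 25 mm (distance of canister from where it was at the start of the episode above 0.025 m).
It fails at once if the brush is knocked or moved more than 25 mm (distance of brush from where it was at the start of the episode above 0.025 m).
It fails at once if the bottle is knocked or moved more than 25 mm (distance of bottle from where it was at the start of the episode above 0.025 m).
It also fails if it takes over 45 s, if anything falls off the work surface, if the arm or the gripper's body presses on something with over 40 N, if the wrist force passes 120 N, or if a joint passes its speed limit or range.

## Working session

There is one attempt and no reset: what is moved stays moved. The work goes in short steps, each a Python script; the robot and the scene stay as the last script left them, time stands still between calls to the robot, and variables do not carry over. Pictures are saved under pics/ and viewed, at most 10 in all, crops included, and the job is handed in when it is done.

```bash
mkdir -p pics; cat > h.py <<'E'
import numpy as np, cv2
from scipy.spatial.transform import Rotation as R
from cell import env, kin, camera, calibration, job
def shot(n):
    c=calibration(n); p,d=camera(n); return p,d,c
def cloud(d,c):
    v,u=np.mgrid[:d.shape[0],:d.shape[1]]
    P=np.stack([(u-c["cx"])/c["fx"]*d,(v-c["cy"])/c["fy"]*d,d],-1)
    M=cv2.Rodrigues(np.array(c["rvec"],float))[0]
    return (P-np.array(c["tvec"]).ravel())@M
E
python3 - <<'E'
from h import *
for n in("top","side"):
    p,d,c=shot(n); cv2.imwrite(f"pics/{n}0.png",p); np.savez(f"{n}0.npz",p=p,d=d,W=cloud(d,c))
    M=cv2.Rodrigues(np.array(c["rvec"],float))[0]; print(n,c["fx"],-M.T@np.array(c["tvec"]).ravel(),M[2])
print(env.get_state())
E
```

```text
top 462.88252236814316 [ 0.25655153 -0.08860579  1.51119357] [ 0.17569407 -0.00365717 -0.98443802]
side 473.9014901456387 [ 0.19221193 -1.25626651  1.1939592 ] [ 0.18164128  0.7163378  -0.67369622]
{'time': 0.1, 'qpos': array([ 1.09588825,  0.47772026,  0.02231585,  1.55635137, -0.01149679,
        1.1093146 , -0.08309697]), 'joint_velocities': array([ 0.00087143, -0.00047203,  0.00060984, -0.00303797,  0.00055103,
       -0.00057754, -0.00169957]), 'joint_torque': array([ 4.98982292e-03, -5.97758389e+01,  1.61433164e+00, -2.81954241e+01,
        1.29441390e-02,  5.06174008e-03,  2.74126126e-05]), 'tcp_pos': array([ 0.24194145, -0.62970081,  0.30302094]), 'orientation': array([-8.06891139e-04,  9.83223823e-01,  1.82401260e-01, -2.06618639e-04]), 'force': array([-0.00788329, -0.79444085,  0.52013519]), 'torque': array([-0.04033865, -0.03205828,  0.01889561]), 'gripper_force': 0.0, 'opening': 0.08508064226770636}
```

View pics/top0.png

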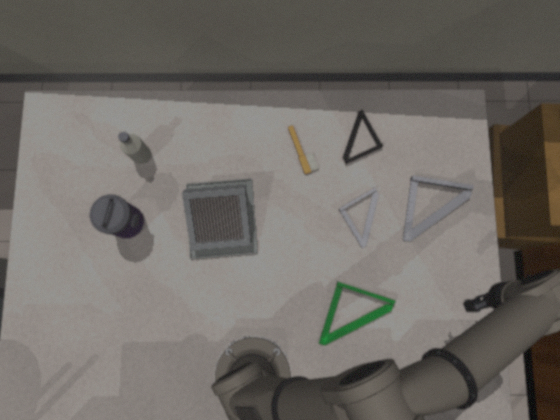

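View pics/side0.png

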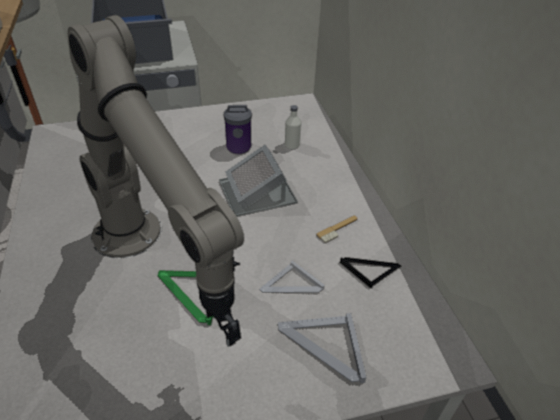

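The top view shows four triangles: black (364,138), green (355,312), large silver (437,205) and small silver (360,215). By the description I want the small silver one at (360,215), so I'll check it in a close crop. The filter is at (220,218), the canister at (115,215), the bottle at (132,145) and the brush at (302,150).

```bash
python3 - <<'E'
from h import *
p=np.load("top0.npz")["p"];W=np.load("top0.npz")["W"]
a=cv2.resize(p[180:255,330:385],None,fx=7,fy=7,interpolation=cv2.INTER_CUBIC)
b=cv2.resize(p[170:265,175:265],None,fx=4.6,fy=5.5,interpolation=cv2.INTER_CUBIC)
print(a.shape,b.shape)
cv2.imwrite("pics/crop.png",np.hstack([a[:522],np.zeros((522,1,3),np.uint8)[:,:,:],b[:522]])[:, :800])
for u,v in [(341,210),(376,191),(364,245),(220,185),(220,195),(220,245),(189,220),(248,220),(135,140),(115,215),(302,150)]: print((u,v),W[v,u].round(3))
E
```

```text
(525, 385, 3) (522, 414, 3)
(341, 210) [ 0.519 -0.289  0.023]
(376, 191) [ 0.584 -0.408  0.014]
(364, 245) [ 0.406 -0.363  0.006]
(220, 185) [0.608 0.11  0.006]
(220, 195) [0.546 0.092 0.14 ]
(220, 245) [0.402 0.099 0.063]
(189, 220) [0.475 0.19  0.107]
(248, 220) [0.478 0.011 0.08 ]
(135, 140) [0.721 0.358 0.138]
(115, 215) [0.479 0.39  0.183]
(302, 150) [ 0.727 -0.165  0.011]
```

View pics/crop.png

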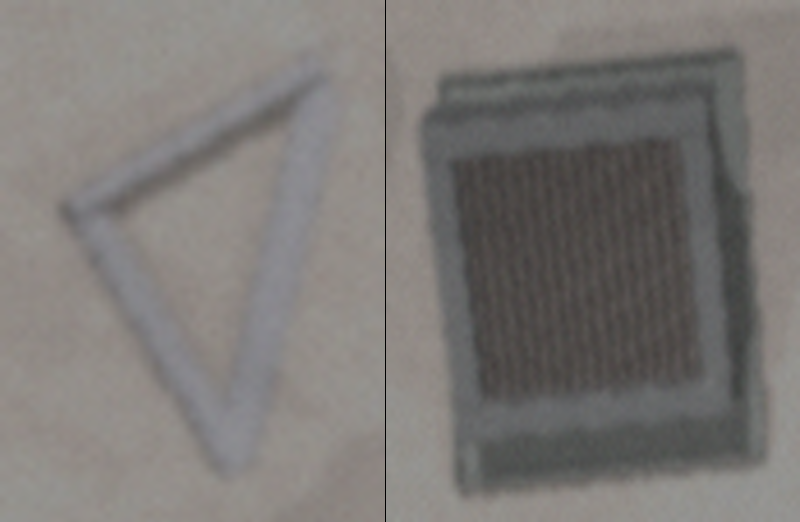

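The crop confirms the choice. It is the small silver square, with its fence running from the left corner (341,210) to the upper right (376,191), about 0.135 m, and the leg's right angle at the left corner. Yaw is about 29°. The filter's yaw is a few degrees positive. Next I'll check the wrist camera geometry and reachability.

```bash
cat >> h.py <<'E'
def tcpR(): 
    q=env.get_state()["orientation"]; return R.from_quat(np.roll(q,-1))
def quat(M): return np.roll(R.from_matrix(M).as_quat(),1)
def Rz(a): return R.from_euler('z',a,degrees=True).as_matrix()
def Ry(a): return R.from_euler('y',a,degrees=True).as_matrix()
def tool(S,s): # object frame S (z out) -> tool matrix, tool y = s * object x
    return np.c_[s*S[:,1],s*S[:,0],-S[:,2]]
E
python3 - <<'E'
from h import *
c=calibration("wrist"); M=cv2.Rodrigues(np.array(c["rvec"],float))[0]
T=tcpR().as_matrix(); st=env.get_state()
print("cam in tcp",T.T@(-M.T@np.array(c["tvec"]).ravel()-st["tcp_pos"]),"\n",(M@T).round(3),c["fx"],env.nose_length)
print("tool\n",T.round(2))
F=Rz(4)@Ry(-30); S=Rz(29)@Ry(-4)
for s in(1,-1):
    for nm,O,pts in(("filt",F,[np.array([.475,.1,.1])+.25*F[:,2],np.array([.545,.12,.14])+.08*F[:,2]]),("sq",S,[np.array([.54,-.34,.3]),np.array([.54,-.34,.1])])):
        for P in pts:
            q=kin.inverse_kinematics(P,quat(tool(O,s))); print(s,nm,P.round(3),None if q is None else np.round(q,2))
W=np.load("top0.npz")["W"]; m=(abs(W[...,0]-.47)<.12)&(abs(W[...,1]-.1)<.12)&(W[...,2]>.05)
P=W[m]
for yaw in(0,):
    # RANSAC plane
    rng=np.random.default_rng(0);best=0
    for _ in range(500):
        a=P[rng.choice(len(P),3)];n=np.cross(a[1]-a[0],a[2]-a[0]);n/=np.linalg.norm(n)+1e-9
        k=abs((P-a[0])@n)<.003
        if k.sum()>best:best=k.sum();K=k
Q=P[K];cc=Q.mean(0);n=np.linalg.svd(Q-cc)[2][2];n*=np.sign(n[2]);print(len(P),best,cc,n,"slope",np.degrees(np.arccos(n[2])),"yaw",np.degrees(np.arctan2(-n[1],-n[0])))
E
```

```text
cam in tcp [ 0.06474324  0.00081185 -0.0695878 ] 
 [[-0.001  1.     0.001]
 [-0.965 -0.001 -0.262]
 [-0.262 -0.001  0.965]] 336.8535719077251 0.0726
tool
 [[ 0.93  0.36 -0.  ]
 [ 0.36 -0.93  0.  ]
 [-0.   -0.   -1.  ]]
1 filt [0.35  0.091 0.317] None
1 filt [0.505 0.117 0.209] [ 0.02  0.26 -0.51  2.28  1.18  0.33 -1.46]
1 sq [ 0.54 -0.34  0.3 ] [ 0.82  0.45 -0.45  1.65  0.15  1.05  0.84]
1 sq [ 0.54 -0.34  0.1 ] [ 0.78  0.68 -0.4   1.78  0.3   0.7   0.74]
-1 filt [0.35  0.091 0.317] None
-1 filt [0.505 0.117 0.209] [ 0.57  0.46 -1.18  2.26  1.39  0.63  1.59]
-1 sq [ 0.54 -0.34  0.3 ] [ 0.36  0.41  0.17  1.68 -0.15  1.02 -2.05]
-1 sq [ 0.54 -0.34  0.1 ] [ 0.36  0.66  0.18  1.82 -0.27  0.66 -1.92]
3729 1113 [0.48279651 0.10515196 0.10148825] [-0.49837948 -0.03296008  0.86633223] slope 29.964821834047438 yaw 3.7837180153032763
```

```bash
python3 - <<'E'
from h import *
env.reach(np.array([.50,.115,.36]),quat(tool(Rz(4),1)))
c=calibration("wrist");p,d=camera("wrist");cv2.imwrite("pics/wf.png",p);np.savez("wf.npz",p=p,d=d,W=cloud(d,c))
np.save("wf_c.npy",c,allow_pickle=True)
print(env.get_state()["time"],env.get_state()["qpos"].round(2))
env.reach(np.array([.50,-.35,.27]),quat(tool(Rz(29),1)))
c=calibration("wrist");p,d=camera("wrist");cv2.imwrite("pics/ws.png",p);np.savez("ws.npz",p=p,d=d,W=cloud(d,c))
np.save("ws_c.npy",c,allow_pickle=True)
print(env.get_state()["time"])
a=cv2.imread("pics/wf.png");cv2.imwrite("pics/both.png",cv2.resize(np.vstack([a,p]),None,fx=.7,fy=.7))
E
```

```text
2.9333 [ 0.38  0.25 -0.85  1.82  0.21  1.15 -0.47]
4.7083
```

View pics/both.png

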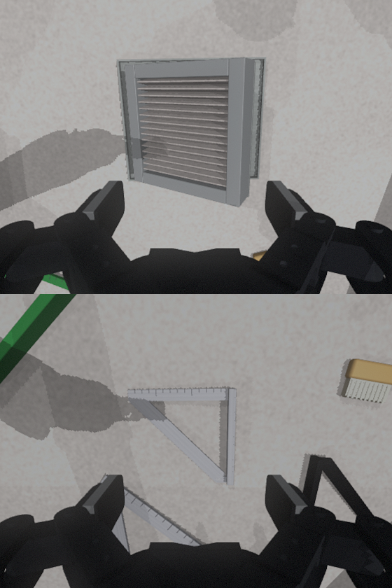

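The wrist views (0.7 scale) show the filter face from (133,60) to (248,205), upper edge on the right. In the other view the small square has its fence at x≈230, y 388–487 and its leg along y≈395. Measuring from depth next.

```bash
python3 - <<'E'
from h import *
W=np.load("wf.npz")["W"]; rng=np.random.default_rng(0)
m=(abs(W[...,0]-.47)<.13)&(abs(W[...,1]-.1)<.13)&(W[...,2]>.04)&(W[...,2]<.18); m[260:]=0
P=W[m];n0=np.array([-.498,-.033,.866])
h=(P@n0);H,e=np.histogram(h,bins=np.arange(h.min(),h.max(),.001));print([(round(e[i],4),H[i]) for i in np.argsort(-H)[:12]])
# face: highest strong level
top=max(e[i] for i in range(len(H)) if H[i]>300)
n=n0;K=abs(h-top)<.003
for _ in range(5):
    Q=P[K];c=Q.mean(0);n=np.linalg.svd(Q-c,full_matrices=False)[2][2];n*=np.sign(n[2]);K=abs((P-c)@n)<.0018
print("plane",n,"slope",np.degrees(np.arccos(n[2])),"yaw",np.degrees(np.arctan2(-n[1],-n[0])),"rms",((P[K]-c)@n).std(),K.sum())
yaw=np.degrees(np.arctan2(-n[1],-n[0]));F=np.c_[np.cross([-n[1]*0-np.sin(np.radians(yaw)),np.cos(np.radians(yaw)),0],n),[0,0,0],n];F[:,1]=np.cross(n,F[:,0])
L=(P[K]-c)@F
r=cv2.minAreaRect((L[:,:2]*1000).astype(np.float32));print(r)
# edges: line fit of extremes in bins
for a,b in((0,1),(1,0)):
    for s in(1,-1):
        bs=np.arange(-.07,.071,.007);pts=[]
        for x in bs:
            k=abs(L[:,b]-L[:,b].mean()-x)<.0035
            if k.sum()>3: pts.append((x+L[:,b].mean(),s*np.max(s*L[k,a])))
        pts=np.array(pts);f=np.polyfit(pts[:,0],pts[:,1],1);f0=np.median(pts[:,1]);print("xy"[a],s,"slope deg",np.degrees(np.arctan(f[0])).round(2),"at0",f[1].round(4),"res",(pts[:,1]-np.polyval(f,pts[:,0])).std().round(4))
np.savez("filt.npz",c=c,F=F)
print("c",c)
W=np.load("ws.npz")["W"]
z=W[...,2];m=((z>.013)&(z<.03)).astype(np.uint8);m[270:]=0
k,lab,st,ce=cv2.connectedComponentsWithStats(m)
for i in range(1,k):
    if st[i,4]>150:
        Q=W[lab==i];print(i,st[i],Q.mean(0).round(4),cv2.minAreaRect((Q[:,:2]*1000).astype(np.float32)),np.percentile(Q[:,2],[5,50,95]).round(4))
E
```

```text
[(np.float64(-0.1545), np.int64(4305)), (np.float64(-0.1555), np.int64(2355)), (np.float64(-0.1535), np.int64(2355)), (np.float64(-0.1595), np.int64(1756)), (np.float64(-0.1585), np.int64(1558)), (np.float64(-0.1605), np.int64(1054)), (np.float64(-0.1615), np.int64(907)), (np.float64(-0.1625), np.int64(896)), (np.float64(-0.1655), np.int64(894)), (np.float64(-0.1635), np.int64(882)), (np.float64(-0.1665), np.int64(845)), (np.float64(-0.1685), np.int64(842))]
plane [-0.49828646 -0.04199047  0.86599504] slope 30.00347956509975 yaw 4.816919620435581 rms 0.0006490844584740482 9681
((-15.470436096191406, -32.720924377441406), (189.74990844726562, 191.21978759765625), 89.94247436523438)
x 1 slope deg 0.01 at0 0.0798 res 0.0002
x -1 slope deg 0.04 at0 -0.1101 res 0.0004
y 1 slope deg -0.04 at0 0.0618 res 0.0002
y -1 slope deg 49.07 at0 -0.0529 res 0.0569
c [0.48577408 0.14155202 0.10679968]
1 [   0    0   97  115 2951] [ 0.2617 -0.3424  0.0243] ((256.12042236328125, -347.94635009765625), (139.41029357910156, 16.301616668701172), 71.86014556884766) [0.0144 0.0263 0.0298]
5 [ 501   93   59   36 1023] [ 0.6727 -0.1726  0.0138] ((674.034423828125, -171.8366241455078), (59.246490478515625, 23.720596313476562), 20.736881256103516) [0.0131 0.0137 0.0148]
39 [ 320  134   17  136 1472] [ 0.5516 -0.3386  0.0213] ((553.5194702148438, -343.0320129394531), (12.583342552185059, 139.0823974609375), 29.622783660888672) [0.0192 0.0216 0.0229]
110 [441 234  23  36 509] [ 0.6889 -0.3226  0.02  ] ((692.4468994140625, -323.7151184082031), (15.578733444213867, 41.31571960449219), 21.316373825073242) [0.0144 0.021  0.0227]
```

The filter face measures 189.9 mm with a 30.0° slope and yaw of 4.8°. The fence measures 139 mm long, its top at 22 mm, with yaw of 29.6°. These match the given sizes, so I'll grasp.

```bash
python3 - <<'E'
from h import *
f=np.load("filt.npz");F=f["F"];top=f["c"]+F@np.array([.0798,-.0332,0]);np.save("top.npy",top);print("filter_top",top)
for off in([.006,0,.12],[.006,0,.06],[.006,0,0],[-.002,0,0]):
    G=top+F@(np.array([0,.025,.002])+[.005,.01,.011]+np.array(off)); P=G+F[:,2]*(.0726-.009)
    q=kin.inverse_kinematics(P,quat(tool(F,1)));print(off,P.round(3),None if q is None else np.round(q,2))
W=np.load("ws.npz")["W"];z=W[...,2]
m=np.zeros(z.shape,bool);m[130:275,315:342]=1;m&=(z>.0195)&(z<.026)
Q=W[m];r=cv2.minAreaRect((Q[:,:2]*1000).astype(np.float32));print(r,np.percentile(Q[:,2],[5,50,95]))
yaw=r[2] if r[1][0]<r[1][1] else r[2]-90
S=Rz(yaw)@Ry(-3.7)
C=np.array([r[0][0]/1000,r[0][1]/1000,np.median(Q[:,2])])
G=C+S@np.array([0,.010,0]);print("yaw",yaw,"grip",G)
P=G+S[:,2]*(.0726-.009);q=quat(tool(S,1))
env.grip(.04);env.reach(P+S[:,2]*.06,q);env.movel(P,velocity=.08);env.grip(0,f_grip=60)
s=env.get_state();print(s["opening"],s["gripper_force"],s["force"],s["time"])
print("gripTCP",s["tcp_pos"]-P)
env.movel(P+np.array([0,0,.12]),velocity=.12)
s=env.get_state();print(s["opening"],s["gripper_force"],s["force"],s["time"])
c=calibration("wrist");p,d=camera("wrist");cv2.imwrite("pics/held.png",p)
L=(cloud(d,c)-s["tcp_pos"])@tcpR().as_matrix();np.savez("held.npz",p=p,L=L)
E
```

```text
filter_top [0.55742428 0.11427229 0.14670387]
[0.006, 0, 0.12] [0.466 0.142 0.322] [ 0.07  0.   -0.59  2.22  0.48  0.49 -0.82]
[0.006, 0, 0.06] [0.496 0.144 0.27 ] [ 0.53  0.26 -1.13  2.2   1.01  0.55 -1.26]
[0.006, 0, 0] [0.526 0.147 0.219] [-0.18  0.26 -0.33  2.23  1.03  0.33 -1.33]
[-0.002, 0, 0] [0.519 0.146 0.215] [-0.21  0.25 -0.31  2.25  1.06  0.32 -1.37]
((554.705078125, -343.20416259765625), (10.186925888061523, 139.65487670898438), 30.117324829101562) [0.02039537 0.02165233 0.02288377]
yaw 30.117324829101562 grip [ 0.54968735 -0.33455417  0.02165233]
0.008216310104407858 61.43735647201538 [-0.56316344  0.45576214  6.48763038] 7.0917
gripTCP [ 0.0003506  -0.00021352  0.00078359]
0.008141028556574162 60.467151403427124 [-0.34726969  0.12972629 -1.51802069] 8.2417
```

View pics/held.png

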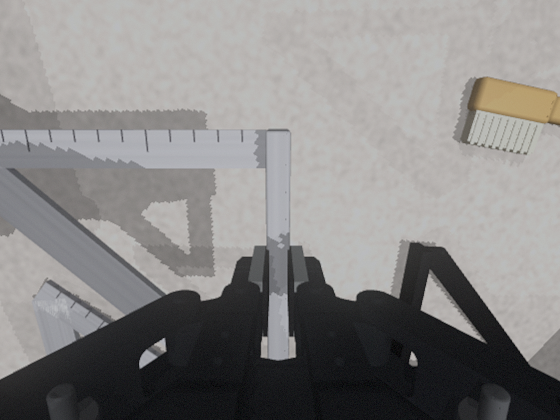

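The square is held by its fence (column 278, end at row 130), with the leg along rows 130–165 to the left. Now measuring how it sits in the hand.

```bash
python3 - <<'E'
from h import *
L=np.load("held.npz")["L"]
f=L[135:235,270:286].reshape(-1,3);f=f[(f[:,2]>.05)&(f[:,2]<.08)]
def plane(Q):
    A=np.c_[Q[:,:2],np.ones(len(Q))];k=np.ones(len(Q),bool)
    for _ in range(3):
        co=np.linalg.lstsq(A[k],Q[k,2],rcond=None)[0];r=Q[:,2]-A@co;k=abs(r)<2.5*r[k].std()+1e-4
    return co,r[k].std()
co,s=plane(f);print("fence top z=",co,s, "at grip z",co[2])
g=L[130:330,0:330].reshape(-1,3);k=(g[:,2]>.04)&(g[:,2]<.10)&(g[:,1]<-.012)&(g[:,1]>-.16)
g=g[k];print(len(g),np.percentile(g[:,2],[5,50,95]))
# leg plate
l=L[138:158,5:240].reshape(-1,3);l=l[(l[:,2]<.12)&(l[:,2]>.04)];co2,s=plane(l);print("leg z=",co2,s,"tilt about fence deg",np.degrees(np.arctan(co2[1])))
# leg outer edge: per column max tool x
pts=[]
for u in range(5,240,4):
    c=L[100:165,u];c=c[(c[:,2]>.05)&(c[:,2]<.105)]
    if len(c)>3: pts.append((c[:,0].max(),c[c[:,0].argmax(),1]))
pts=np.array(pts);q=np.polyfit(pts[:,1],pts[:,0],1);print("leg edge x=",q,"std",(pts[:,0]-np.polyval(q,pts[:,1])).std())
# fence mid per row
t=[]
for v in range(138,235,4):
    c=L[v,255:300];c=c[(c[:,2]>.055)&(c[:,2]<.068)]
    if len(c)>3:t.append((c[:,0].mean(),c[:,1].min(),c[:,1].max()))
t=np.array(t);print("fence y edges slopes",np.polyfit(t[:,0],t[:,1],1),np.polyfit(t[:,0],t[:,2],1))
e=L[120:140,278];e=e[(e[:,2]>.05)&(e[:,2]<.07)];print("fence end x",e[:,0].max(), "col tilt about y", co[0])
E
```

```text
fence top z= [-0.00256872  0.00145522  0.06431567] 0.0005818706456523149 at grip z 0.06431566886435768
18142 [0.07245537 0.07370903 0.07509529]
leg z= [-0.01125004 -0.00616544  0.07377219] 0.0006079014335263439 tilt about fence deg -0.35324929773690233
leg edge x= [-0.00110283  0.06024323] std 5.211107316669877e-05
fence y edges slopes [-0.00535361 -0.00632661] [-0.00908162  0.00335935]
fence end x 0.06019781595800394 col tilt about y -0.0025687163381894313
```

```bash
cat >> h.py <<'E'
O=np.array([-.0098,-.005,.0753])  # square origin in tool
def place(off):
    F=np.load("filt.npz")["F"];top=np.load("top.npy");T=tool(F,1)
    return top+F@(np.array([0,.025,.002])+off)-T@O, quat(T)
def sqrel():
    s=env.get_state();F=np.load("filt.npz")["F"];return (F.T@(s["tcp_pos"]+tcpR().apply(O)-np.load("top.npy"))*1000).round(2)
E
python3 - <<'E'
from h import *
s=env.get_state()
env.movel(s["tcp_pos"]+[-.03,.05,.13],velocity=.2)
P,q=place([.008,0,.12]);env.reach(P,q);print(sqrel(),env.get_state()["time"],env.get_state()["qpos"].round(2))
P,q=place([.008,0,.03]);env.movel(P,velocity=.1)
s=env.get_state();print(sqrel(),s["time"],s["force"],s["gripper_force"])
p,d=camera("side");a=cv2.resize(p[130:225,200:320],None,fx=6,fy=6,interpolation=cv2.INTER_CUBIC);cv2.imwrite("pics/side1.png",a)
p,d=camera("wrist");cv2.imwrite("pics/w1.png",p)
E
```

```text
[  8.15  24.22 121.63] 10.7333 [ 0.07  0.   -0.59  2.22  0.47  0.49 -0.81]
[ 8.29 24.94 32.17] 11.7833 [-0.40585428 -0.27342246 -1.36164543] 60.53110957145691
```

View pics/w1.png

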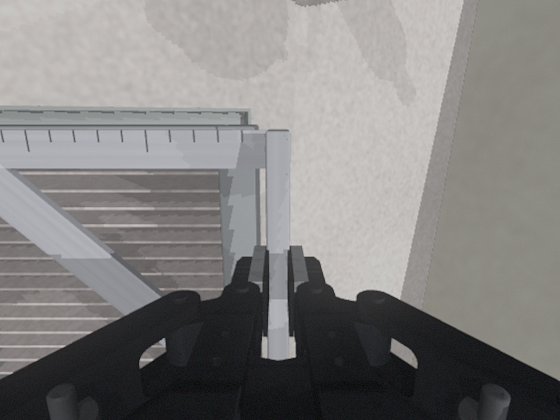

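The fence (columns 267–289) hangs beyond the upper edge (column ~258), and the leg is parallel to the left side (row ~127). Now a guarded descent, then a slide down the slope to contact.

```bash
python3 - <<'E'
from h import *
F=np.load("filt.npz")["F"]
def rep(t):
    s=env.get_state();print(t,sqrel(),"F",(F.T@s["force"]).round(2),s["gripper_force"].__round__(1),s["time"])
P,q=place([.008,0,.006]);env.movel(P,velocity=.05);rep("near")
P,q=place([.008,0,-.004]);print(env.movel(P,velocity=.01,stop_force=3));rep("down")
p0=env.get_state()["tcp_pos"]
print(env.movel(p0+F@np.array([-.013,0,.0003]),velocity=.01,stop_force=4));rep("slide")
p,d=camera("wrist");cv2.imwrite("pics/w2.png",p)
E
```

```text
near [ 8.06 25.13  8.13] F [-0.42  0.44 -1.87] 60.5 12.5167
True
down [ 8.01 24.99  1.09] F [ 1.12 -1.63  6.03] 61.4 13.2167
True
slide [ 1.36 24.98  1.23] F [ 1.28 -0.2   2.12] 60.9 13.9167
```

View pics/w2.png

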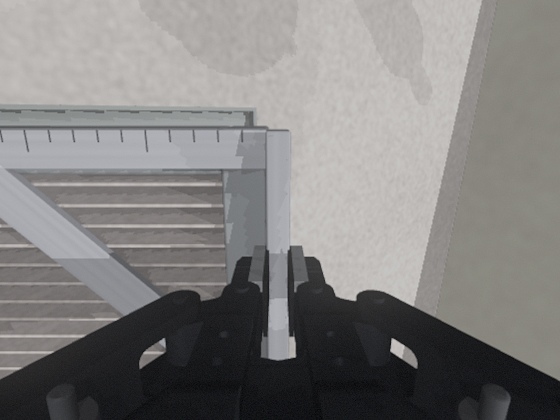

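The picture shows the fence almost at the edge (columns 265/267). The stop may have come from the change in normal force, so I'll push again against a fresh baseline.

```bash
python3 - <<'E'
from h import *
F=np.load("filt.npz")["F"]
def rep(t):
    s=env.get_state();print(t,sqrel(),"F",(F.T@s["force"]).round(2),s["gripper_force"].__round__(1),s["time"])
rep("before")
p0=env.get_state()["tcp_pos"]
print(env.movel(p0+F@np.array([-.006,0,0]),velocity=.006,stop_force=6));rep("slide")
env.dwell(.2);rep("hold")
E
```

```text
before [ 1.33 24.95  1.23] F [ 1.33 -0.94  1.71] 60.9 13.9667
True
slide [ 1.33 24.98  1.31] F [0.34 0.55 0.07] 60.8 14.4833
hold [ 1.39 24.99  1.25] F [1.66 1.45 0.78] 60.8 14.6833
```

The slide stopped again at the same place (x 1.3 mm), which fits the ~1.5 mm camera bias seen earlier, so the fence is in contact. I'll release, back off along the normal and look.

```bash
python3 - <<'E'
from h import *
F=np.load("filt.npz")["F"]
env.grip(.035);env.dwell(.2)
p0=env.get_state()["tcp_pos"];env.movel(p0+F@np.array([0,0,.09]),velocity=.1)
c=calibration("wrist");s=env.get_state();p,d=camera("wrist");cv2.imwrite("pics/w3.png",p)
W=cloud(d,c);top=np.load("top.npy");np.savez("w3.npz",p=p,L=(W-top)@F);print(s["time"],s["force"])
E
```

```text
16.3083 [-0.53246925  0.50870943  0.46628892]
```

View pics/w3.png

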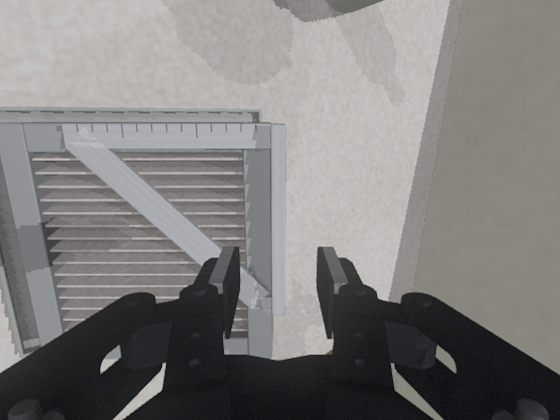

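It is released and lying on the frame, fence at columns 272–285 and leg along the left side (row ~123). Now a numeric check within this one view.

```bash
python3 - <<'E'
from h import *
L=np.load("w3.npz")["L"]*1000
x,y,z=L[...,0],L[...,1],L[...,2]
# fence top edges per row
t=[]
for v in range(128,312,6):
    k=(abs(z[v]-13)<3.5)&(abs(x[v]-5)<15)
    if k.sum()>5: t.append((y[v][k].mean(),x[v][k].min(),x[v][k].max(),z[v][k].mean()))
t=np.array(t);t=t[t[:,2]-t[:,1]<13]
for i in(1,2,3): print("fence",["","inner","outer","z"][i],np.polyfit(t[:,0],t[:,i],1).round(4),len(t))
print("fence y range",y[(abs(z-13)<3)&(abs(x-6)<6)].max())
# frame top bar: face points z~0; inner edge = min x with |z|<1.5 contiguous
e=[]
for v in range(160,232,4):
    k=(abs(z[v])<1.6)&(x[v]>-32)&(x[v]<2); k2=(z[v]<-2.5)&(z[v]>-9)&(x[v]>-40)&(x[v]<-10)
    if k.sum()>5 and k2.any(): e.append((y[v][k].mean(),x[v][k2].max(),z[v][k].mean()))
e=np.array(e);print("bar inner edge",np.median(e[:,1]),np.polyfit(e[:,0],e[:,1],1).round(3),"face z",e[:,2].mean())
lo=[x[v][(abs(z[v])<2)&(x[v]<-160)&(x[v]>-200)] for v in range(160,330,6)];lo=[(a.min()) for a in lo if len(a)>3];print("lower edge x",np.median(lo))
leg=L[132:146,80:240].reshape(-1,3);print("leg z",np.median(leg[:,2]),"slope deg",np.degrees(np.polyfit(leg[:,0],leg[:,2],1)[0]),np.median(leg[:8,2]))
le=[];fe=[]
for u in range(75,250,5):
    c=L[100:146,u];k=abs(c[:,2]-4)<2;le.append(c[k,1].max())
for u in range(5,60,5):
    c=L[100:146,u];k=abs(c[:,2])<2
    if k.any():fe.append(c[k,1].max())
print("leg edge y",np.median(le),"frame left edge y",np.median(fe))
b=np.median(L[160:300,250:262].reshape(-1,3)[:,2]);print("bar z",b)
E
```

```text
fence inner [0.0016 0.0315] 31
fence outer [9.0000e-04 9.3773e+00] 31
fence z [-6.00000e-04  1.28479e+01] 31
fence y range 94.19686643539738
bar inner edge -20.902514731626727 [  0.025 -22.451] face z -0.11195424393552729
lower edge x -189.38944873731825
leg z 3.9266156825736305 slope deg 3.7964933418970075 4.176018865582186
leg edge y 94.06528803873243 frame left edge y 94.74265612691799
bar z 0.04830506533906172
```

```bash
python3 - <<'E'
from h import *
L=np.load("w3.npz")["L"]*1000
for u in range(75,250,25): q=L[134:142,u:u+8].reshape(-1,3);print(np.median(q,0).round(2))
E
```

```text
[-129.89   85.25    3.72]
[-113.03   85.25    3.94]
[-95.85  85.23   4.02]
[-79.09  85.2    3.95]
[-62.16  85.44   4.03]
[-45.17  85.16   3.93]
[-28.38  85.14   3.87]
```

The leg is flat: its top stays at 3.7–4.0 mm along its whole length, as the 4 mm plate should. The fence is parallel to the edge and flush, and the leg edge is within 1 mm of the frame's left side. Handing in.

```bash
python3 -c "
from h import *
env.dwell(.3);print(env.get_state()['time'],job.job_done())"
```

```text
the job is handed in; nothing more can be done
16.6583 None
```

The square is set down and released on the filter, and the job was handed in at 16.7 s with no verdict returned: by my last camera check the fence is flush with the upper edge, the plate is flat, and the leg is within about 1 mm of the left edge.

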